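Sweep the used paint pans into the tray

ROBOT

A 7-joint arm with a two-finger parallel gripper is mounted at the origin on the work surface. World frame = base frame: x ahead of the robot, y to its left, z up, the work surface at z = 0. Lengths are in m, angles in rad, forces in N, time in s.
With the tool pointing down it reaches from about 0.425 to 0.875 m from the base axis. Payload 4.7 kg.
Tool frame: the origin (TCP) lies on the centre line of the jaws, within the pads' length; the fingertips stand ahead of it and the grasp point (between the pads) lies 2 mm behind it (nose_length is the z of the fingertips in the tool frame, in m); z points along the fingers, y is the line along which they close (so a half turn about z gives the same grasp; the last joint's range is limited). The gripper opens to 87 mm and grips with 3 to 60 N. Pads are 19 mm wide; open, the fingers measure 117 mm over their backs; the gripper's body (75 mm by 190 mm) begins 51 mm behind the grasp point.
Start: joints at [-1.183, 0.321, -0.07, 1.45, 0.023, 1.371, -0.057], TCP at [0.237, 0.605, 0.24] pointing down, gripper open.
Joint ranges: [-2.86, 2.86], [-0.3, 2.09], [-1.38, 1.24], [0.06, 2.45], [-1.56, 4.7], [0.09, 2.05], [-2.69, 2.69]. Speed limits (rad/s): [2.57, 2.57, 3.14, 3.14, 3.14, 3.14, 3.14].

INTERFACE

Orientations are given as a rotation vector (axis times angle).
In Python, from bench import * gives the robot as it stands.
- The arm moves only by the tool send_rows, never from a script. Its arguments are lists of equal length, an entry for each row: "xyz": the shift along the tool's x, y, z in mm, a list of three; "dr": the turn, a rotation vector about the tool's x, y, z in rad, a list of three. A call has exactly 10 rows; each row is the pose to reach, as a shift and turn from the pose commanded when the call began, along the tool's axes at that moment; what a row does not reach only later rows make up. A row lasts 1/12 s, in which the tool goes at most 41.7 mm and 7.16 degrees, less where a joint would pass 70% of its speed; a pose out of reach is approached as far as the arm can. A call with a gripper value outside its range is refused whole. "jaw" is the finger opening in mm, from 0 to 87, set as the call begins (left out, the last holds). The fingers move at their own pace and stop on an object; "grip_force" is the grip in N (left out, the last holds). Time passes only in rows, so rows that repeat a pose let the fingers close, or fill a call up. It gives the time, the measured TCP pose, the force, the opening and the grip force at its end, in the units of the state.
- get_state(): the state, without advancing time (a new reading comes with each control period).
- get_image(name): name is "side" or "top" or "wrist"; returns the picture (420x560x3 uint8, red, green, blue); there is no depth.
- calibration(name): a dict with "vfov" (degrees; the focal length in pixels is half the picture's height over the tangent of half this angle, whatever the lens; pixels are square), "cx", "cy" (the principal point, pixels), "rvec" (rotation vector, rad) and "tvec" (3), from world to camera coordinates, as OpenCV has them; the wrist camera has in their place "hand_eye" (4x4, takes a point from camera to tool coordinates, whose origin is the TCP and whose axes are the flange's). Camera axes: x right, y down, z forward; pixel columns grow to the right and rows downward; lengths in m; the calibration is good to about 2 mm. A picture is of the moment at which its call begins: read the wrist's pose just before it. calibration takes no time and is no camera call.
- close_job(): hands the job in; it is judged then, once.
The state is a dict: "time": time; "joint_positions": joint angles; "qd": joint speeds; "joint_torque": joint torques, N m; "position": TCP position; "tool_rot": TCP orientation; "ft_force": force on the tool from outside, world axes, zero at the start; "torque": the same for the moment, N m; "grip_width": opening from 0.0 (shut) to 1.0 (fully open); "grip_force": force on a finger pad.
Only numpy, scipy, OpenCV 4.12 (cv2) and the standard library are available. Lean on these libraries where they do the work, as an engineer would, in place of code of your own. Each camera call takes 0.05 s, during which the arm holds its last target. There are 200 camera calls.

TASK

Clear the sketchbook: with your fingertips, sweep the three small black paint pans across the page and over its edge into the blue metal tray beside it, so that all three end up inside the tray and no longer touching the sketchbook. Only push them, do not pick them up, and leave the orange ink bottle, the white eraser, the wooden bowl, the glass and the loose brush where they are.

Things in the scene. Friction and masses are not known exactly. Their poses are not given: they have to be found in the camera images.
- sketchbook: closed spiral pad with a painted top, 300 x 300 mm and 25 mm thick, fixed to the table. Origin: centre of its underside on the table, so its flat top is 25 mm above. Axes: x across the page away from the robot (the dark spiral binding runs along its +x edge and reaches 164 mm from the centre, 29 mm high), y to the left, z up. The tray lies along its +y or its -y edge, changing from run to run, with the wooden bowl on the other side
- tray: open shallow blue-painted metal tray, 300 x 120 mm outside (x, y), walls 18 mm high and 3 mm thick all round, floor 3 mm, fixed flat on the table, its long side 2 mm from the edge of the sketchbook and parallel to it. Its walls end 7 mm below the top of the sketchbook, so what is swept over the edge drops in. Origin: centre of its underside; x along its length, parallel to the sketchbook's x
- pan_a: one of the three used paint pans: a small loose black plastic block 30 x 20 x 11 mm (x, y, z) with a little red paint (18 x 9 mm) left in the middle of its top, about 15 g, lying flat on the sketchbook, turned any way. Origin: centre of its underside, z up
- pan_b: one of the three used paint pans: a small loose black plastic block 30 x 20 x 11 mm (x, y, z) with a little blue paint (18 x 9 mm) left in the middle of its top, about 15 g, lying flat on the sketchbook, turned any way. Origin: centre of its underside, z up
- pan_c: one of the three used paint pans: a small loose black plastic block 30 x 20 x 11 mm (x, y, z) with a little green paint (18 x 9 mm) left in the middle of its top, about 15 g, lying flat on the sketchbook, turned any way. Origin: centre of its underside, z up
- ink_bottle: small orange ink bottle with a white cap, 36 mm across, 50 mm tall, standing loose on the far part of the sketchbook; leave it alone. Origin: centre of its underside
- eraser: white block eraser 24 x 44 x 14 mm (x, y, z), loose on the far part of the sketchbook; leave it alone. Origin: centre of its underside
- bowl: wooden bowl, 104 mm across the rim, 55 mm tall, loose on the table beside the sketchbook on the side away from the tray; leave it alone. Origin: centre of its underside
- glass: empty drinking glass, 72 mm across, 90 mm tall, loose on the table to the right; leave it alone. Origin: centre of its underside
- brush: paint brush with a blue handle, 200 mm long, lying loose on the table to the left; leave it alone. Origin: near its middle, at its underside; x along the brush

How it is judged:
At the end, for the whole second after the job is handed in: The underside centre of each of the three pans is within the tray's inner walls and less than 30 mm above its underside; no pan touches the sketchbook; all are at rest (below 20 mm/s); the ink bottle, eraser, bowl, glass and brush are within 20 mm of where they began (x of pan_a in the frame of tray between -0.147 and 0.147 m and y of pan_a in the frame of tray between -0.057 and 0.057 m and z of each of pan_a, pan_b, pan_c in the frame of tray below 0.03 m and contact force between each of pan_a, pan_b, pan_c and sketchbook below 0.01 N and linear speed of each of pan_a, pan_b, pan_c below 0.02 m/s and x of pan_b in the frame of tray between -0.147 and 0.147 m and y of pan_b in the frame of tray between -0.057 and 0.057 m and x of pan_c in the frame of tray between -0.147 and 0.147 m and y of pan_c in the frame of tray between -0.057 and 0.057 m and distance of each of ink_bottle, eraser, bowl, glass, brush from where it was at the start of the episode below 0.02 m).
It fails at once if a paint pan is lifted more than 25 mm above the top of the sketchbook (height (world z) of any of pan_a, pan_b, pan_c above 0.05 m).
It fails at once if a bystander (ink bottle, eraser, bowl, glass, brush) is moved by more than 20 mm (distance of any of ink_bottle, eraser, bowl, glass, brush from where it was at the start of the episode above 0.02 m).
It also fails if it takes over 67 s, if anything falls off the work surface, if the arm or the gripper's body presses on something with over 40 N, if the wrist force passes 120 N, or if a joint passes its speed limit or range.

## Working session

There is one attempt and no reset: what is moved stays moved. The work goes in short steps, Python scripts to look and compute and a tool call to move; the robot and the scene stay as the last step left them, time stands still between calls to the robot, and variables do not carry over. Pictures are saved under pics/ and viewed, at most 10 in all, crops included, and the job is handed in when it is done.

Besides the shell and the picture viewer there is one more tool, called after "Call:" as name(argument=value, ...) on one line, values as JSON. send_rows: Moves the arm, as the interface text tells. Its arguments: {"type":"object","properties":{"xyz":{"type":"array"},"dr":{"type":"array"},"jaw":{"type":"number"},"grip_force":{"type":"number"}},"required":["xyz","dr"]}

```bash
mkdir -p pics; ls
python3 - <<'E'
from bench import *
import cv2,numpy as np
s=get_state();print({k:np.round(v,3) for k,v in s.items()})
for n in("top","side"):
    cv2.imwrite(f"pics/{n}0.png",cv2.cvtColor(get_image(n),cv2.COLOR_RGB2BGR));print(calibration(n))
print(calibration("wrist"))
import bench;print([k for k in dir(bench) if not k.startswith('_')])
try:print(nose_length)
except Exception as e:print(e)
E
```

```text
pics
{'time': np.float64(0.0), 'joint_positions': array([-1.183,  0.322, -0.07 ,  1.452,  0.023,  1.371, -0.057]), 'qd': array([-0.001,  0.002, -0.001, -0.001,  0.   , -0.   ,  0.001]), 'joint_torque': array([-0.0000e+00, -4.9130e+01, -4.0400e-01, -3.1252e+01, -6.4000e-02,
        4.4000e-02,  0.0000e+00]), 'position': array([0.237, 0.605, 0.238]), 'tool_rot': array([-5.840e-01, -3.087e+00,  3.000e-03]), 'ft_force': array([ 0.442, -0.197,  0.24 ]), 'torque': array([ 0.027,  0.059, -0.007]), 'grip_force': np.float64(0.0), 'grip_width': np.float64(0.999)}
{'vfov': 50.41666219760507, 'cx': 285.31373617232714, 'cy': 210.18925379701105, 'rvec': array([ 2.19890801, -2.16355987,  0.0698347 ]), 'tvec': array([0.02545309, 0.61702745, 1.21257983])}
{'vfov': 47.3758119286545, 'cx': 276.3177864150116, 'cy': 211.60951003288108, 'rvec': array([ 2.28028334, -0.6131928 ,  0.24901699]), 'tvec': array([-0.5046234 ,  0.27822145,  0.9945012 ])}
{'vfov': 70.40463828208144, 'cx': 279.278464421147, 'cy': 203.91605817487905, 'hand_eye': array([[-2.94173016e-04, -9.54578847e-01, -2.97958283e-01,
         8.27211386e-02],
       [ 9.99999706e-01, -4.91835731e-04,  5.88414773e-04,
        -2.55445204e-04],
       [-7.08234825e-04, -2.97958022e-01,  9.54578711e-01,
        -1.46023019e-01],
       [ 0.00000000e+00,  0.00000000e+00,  0.00000000e+00,
         1.00000000e+00]])}
['MotionError', 'calibration', 'close_job', 'get_image', 'get_state', 'nose_length']
0.017
```

View pics/top0.png

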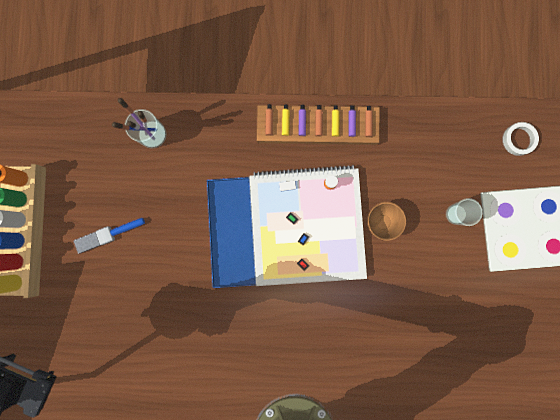

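The top view shows the tray on the left (+y) of the sketchbook, pans green (292,217), blue (304,239), red (303,264), eraser (288,184), bottle (331,182) and bowl (387,221).

```bash
cat > h.py <<'E'
from bench import *
import cv2,numpy as np
from scipy.spatial.transform import Rotation as R
def ray(n,uv,z):
    c=calibration(n);f=210/np.tan(np.radians(c['vfov'])/2)
    M=R.from_rotvec(c['rvec']).as_matrix();o=-M.T@c['tvec']
    d=M.T@np.array([(uv[0]-c['cx'])/f,(uv[1]-c['cy'])/f,1]);return o+d*(z-o[2])/d[2]
def pans(im,roi):
    x0,x1,y0,y1=roi
    h=cv2.cvtColor(im,cv2.COLOR_RGB2HSV).astype(int);out={}
    dark=(im.max(2)<60).astype(np.uint8);m=np.zeros_like(dark);m[y0:y1,x0:x1]=dark[y0:y1,x0:x1]
    return m
E
python3 - <<'E'
from h import *
im=get_image("top")
for n,p,z in [("book fl",(250,175),.025),("book fr",(357,170),.025),("book nr",(367,278),.025),("book nl",(257,285),.025),("tray fl",(208,181),.018),("tray nl",(213,288),.018),("tray nr",(254,285),.018),("eraser",(288,184),.039),("bottlecap",(330,181),.075),("bowl",(387,221),.055),("green",(292,217),.036),("blue",(304,239),.036),("red",(303,264),.036)]:
    print(n,np.round(ray("top",p,z),3))
c=cv2.cvtColor(im,cv2.COLOR_RGB2BGR)[155:300,195:380]
cv2.imwrite("pics/crop.png",cv2.resize(c,None,fx=4,fy=4,interpolation=cv2.INTER_CUBIC))
E
```

```text
book fl [0.713 0.135 0.025]
book fr [ 0.731 -0.162  0.025]
book nr [ 0.434 -0.19   0.025]
book nl [0.41  0.109 0.025]
tray fl [0.695 0.253 0.018]
tray nl [0.399 0.231 0.018]
tray nr [0.41  0.118 0.018]
eraser [0.687 0.029 0.039]
bottlecap [ 0.692 -0.083  0.075]
bowl [ 0.589 -0.238  0.055]
green [0.597 0.017 0.036]
blue [ 0.538 -0.017  0.036]
red [ 0.47  -0.015  0.036]
```

View pics/crop.png

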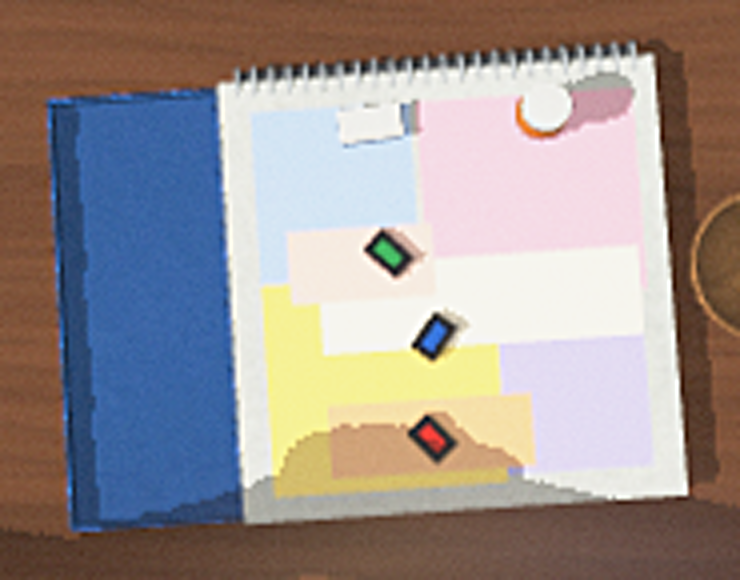

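View pics/side0.png

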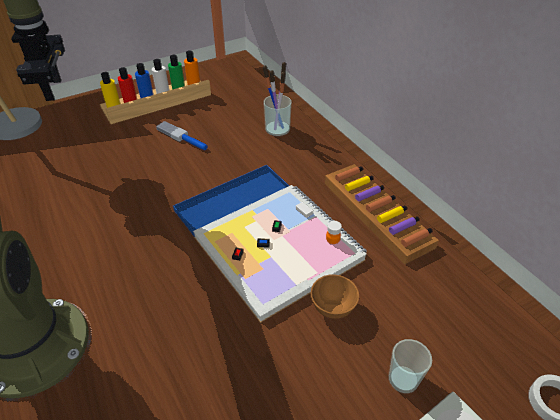

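The crop shows the page turned about 4° and all pan lanes free toward the tray. The side view agrees: nothing lies between the pans and the tray. Next I compute the approach to a point beside the green pan, with the sweep along tool x.

```bash
cat >> h.py <<'E'
C=np.array([.572,-.027]);YAW=.075
def goal(bx,by,z):
    """shift (mm) and turn, tool axes, to book coords bx,by with tool y along book x"""
    s=get_state();T=R.from_rotvec(s['tool_rot'])
    b=np.array([np.cos(YAW),np.sin(YAW)]);p=C+bx*b+by*np.array([-b[1],b[0]])
    y=np.r_[b,0];zt=np.array([0,0,-1.]);G=R.from_matrix(np.c_[np.cross(y,zt),y,zt])
    d=T.inv().apply(np.r_[p,z]-s['position'])*1000
    print(np.round(s['time'],2),np.round(s['position'],3),'shift',np.round(d,1),'turn',np.round((T.inv()*G).as_rotvec(),3),'F',np.round(s['ft_force'],1))
E
python3 -c "
from h import *
goal(.028,-.008,.14)"
```

```text
0.15 [0.237 0.605 0.239] shift [-571.  -460.9   99.4] turn [-1.000e-03  1.000e-03  1.122e+00] F [-0.  -0.4 -0.2]
```

Call:
send_rows(xyz=[[-28,-23,0],[-57,-46,0],[-85,-69,0],[-114,-92,0],[-142,-115,0],[-171,-138,0],[-200,-161,0],[-228,-184,0],[-257,-207,0],[-285,-230,0]], dr=[[0,0,0.056],[0,0,0.112],[0,0,0.168],[0,0,0.224],[0,0,0.28],[0,0,0.336],[0,0,0.392],[0,0,0.448],[0,0,0.504],[0,0,0.56]], jaw=12)

```text
time: 0.98
position: [0.4193, 0.2851, 0.2395]
tool_rot: [-1.418, -2.803, -0.0]
ft_force: [0.8, 1.0, 0.2]
grip_width: 0.327
grip_force: 0.0
```

```bash
python3 -c "
from h import *
goal(.028,-.008,.14)"
```

```text
0.98 [0.419 0.285 0.239] shift [-363.5  -42.4   99.4] turn [ 0.    -0.     0.559] F [0.8 1.  0.2]
```

Call:
send_rows(xyz=[[-36,-4,0],[-73,-8,0],[-110,-13,10],[-146,-17,20],[-183,-21,30],[-219,-25,45],[-256,-30,60],[-292,-34,75],[-328,-38,90],[-363,-42,99]], dr=[[0,0,0.056],[0,0,0.112],[0,0,0.168],[0,0,0.224],[0,0,0.28],[0,0,0.336],[0,0,0.392],[0,0,0.448],[0,0,0.504],[0,0,0.559]])

```text
time: 1.82
position: [0.6006, -0.0315, 0.1387]
tool_rot: [-2.135, -2.302, 0.002]
ft_force: [-0.2, 0.3, 0.4]
grip_width: 0.139
grip_force: 0.0
```

Run:
```python
from h import *
goal(.028,-.008,.046)
cv2.imwrite("pics/w1.png",cv2.cvtColor(get_image("wrist"),cv2.COLOR_RGB2BGR))
```

```text
1.82 [ 0.601 -0.032  0.139] shift [-1.3  0.  92.7] turn [-0.002  0.     0.   ] F [-0.2  0.3  0.4]
```

View pics/w1.png

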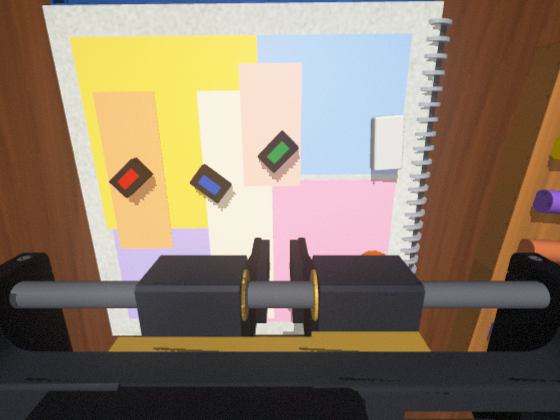

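The wrist view shows the fingers (columns 248–312) lined up with the green pan at (278,152). Red is at (130,177), blue at (210,184) and the eraser at (388,143), all clear of this lane. Descending now.

Call:
send_rows(xyz=[[0,0,12],[0,0,25],[0,0,38],[0,0,50],[0,0,62],[0,0,74],[0,0,82],[0,0,88],[0,0,92],[0,0,92]], dr=[[0,0,0],[0,0,0],[0,0,0],[0,0,0],[0,0,0],[0,0,0],[0,0,0],[0,0,0],[0,0,0],[0,0,0]])

```text
time: 2.7
position: [0.6005, -0.0298, 0.0478]
tool_rot: [-2.132, -2.306, 0.001]
ft_force: [-0.3, -0.4, -0.5]
grip_width: 0.141
grip_force: 0.0
```

Call:
send_rows(xyz=[[6,0,0],[13,0,0],[20,0,0],[27,0,0],[34,0,0],[41,0,0],[48,0,0],[55,0,0],[62,0,0],[69,0,0]], dr=[[0,0,0],[0,0,0],[0,0,0],[0,0,0],[0,0,0],[0,0,0],[0,0,0],[0,0,0],[0,0,0],[0,0,0]])

```text
time: 3.53
position: [0.5954, 0.0397, 0.0486]
tool_rot: [2.133, 2.306, 0.0]
ft_force: [-0.6, 0.2, 0.7]
grip_width: 0.138
grip_force: 0.0
```

Run:
```python
from h import *
goal(.028,.170,.046)
cv2.imwrite("pics/w2.png",cv2.cvtColor(get_image("wrist"),cv2.COLOR_RGB2BGR))
```

```text
3.53 [0.595 0.04  0.049] shift [ 1.053e+02 -1.000e-01  2.600e+00] turn [ 0.    -0.     0.003] F [-0.6  0.2  0.7]
```

View pics/w2.png

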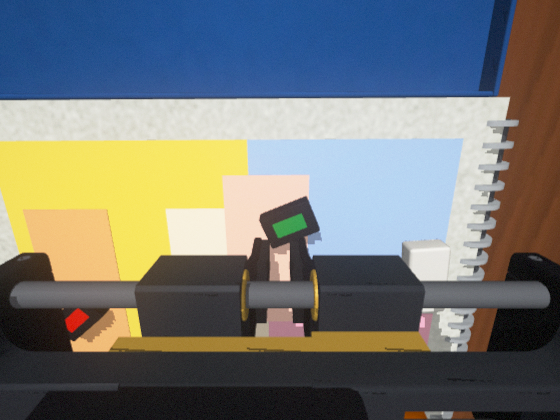

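The green pan sits squarely ahead of the fingers at (290,222), with a clear page up to the tray edge at row 97. I continue the sweep.

Call:
send_rows(xyz=[[6,0,2],[12,0,2],[19,0,2],[26,0,2],[33,0,2],[39,0,2],[45,0,2],[51,0,2],[57,0,2],[62,0,2]], dr=[[0,0,0],[0,0,0],[0,0,0],[0,0,0],[0,0,0],[0,0,0],[0,0,0],[0,0,0],[0,0,0],[0,0,0]])

```text
time: 4.42
position: [0.5906, 0.1016, 0.0466]
tool_rot: [-2.133, -2.307, -0.0]
ft_force: [-1.0, 0.4, -0.3]
grip_width: 0.139
grip_force: 0.0
```

Call:
send_rows(xyz=[[5,0,0],[10,0,0],[15,0,0],[20,0,0],[25,0,0],[30,0,0],[35,0,0],[40,0,0],[44,0,0],[44,0,0]], dr=[[0,0,0],[0,0,0],[0,0,0],[0,0,0],[0,0,0],[0,0,0],[0,0,0],[0,0,0],[0,0,0],[0,0,0]])

```text
time: 5.25
position: [0.5871, 0.1461, 0.0466]
tool_rot: [-2.131, -2.308, -0.001]
ft_force: [0.1, -0.2, 0.3]
grip_width: 0.14
grip_force: 0.0
```

Run:
```python
from h import *
goal(-.033,-.038,.10)
cv2.imwrite("pics/w3.png",cv2.cvtColor(get_image("wrist"),cv2.COLOR_RGB2BGR))
```

```text
5.25 [0.587 0.146 0.047] shift [-209.2  -62.   -53.6] turn [ 0.    -0.001  0.005] F [ 0.1 -0.2  0.3]
```

View pics/w3.png

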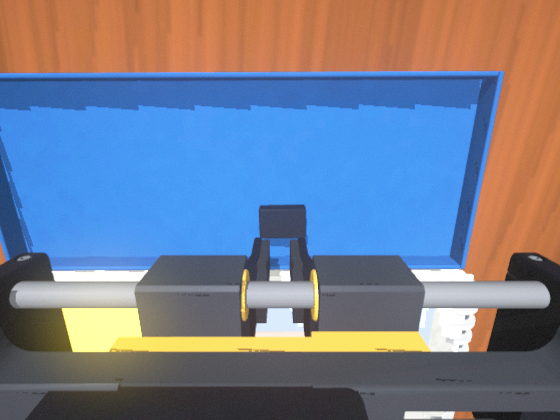

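The green pan has dropped in but stands on edge at (282,222), against the fingertips. I push a bit further so it settles away from the book wall.

Call:
send_rows(xyz=[[3,0,0],[6,0,0],[9,0,0],[12,0,0],[15,0,0],[18,0,0],[20,0,0],[22,0,0],[22,0,0],[22,0,0]], dr=[[0,0,0],[0,0,0],[0,0,0],[0,0,0],[0,0,0],[0,0,0],[0,0,0],[0,0,0],[0,0,0],[0,0,0]])

```text
time: 6.13
position: [0.5855, 0.1666, 0.0465]
tool_rot: [2.133, 2.307, -0.0]
ft_force: [-0.5, 0.5, 0.2]
grip_width: 0.138
grip_force: 0.0
```

Run:
```python
from h import *
goal(-.033,-.038,.10)
cv2.imwrite("pics/w4.png",cv2.cvtColor(get_image("wrist"),cv2.COLOR_RGB2BGR)[150:300,150:420])
```

```text
6.13 [0.585 0.167 0.047] shift [-229.9  -61.7  -53.4] turn [-0.     0.     0.003] F [-0.5  0.5  0.2]
```

View pics/w4.png

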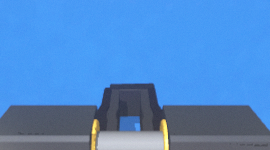

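The pan still seems upright under the fingertips at about (282,242). I lift off, move to the blue lane, and check it on the way.

Call:
send_rows(xyz=[[0,0,-20],[0,0,-40],[0,0,-54],[-40,-10,-54],[-72,-19,-54],[-104,-28,-54],[-136,-37,-54],[-168,-46,-54],[-200,-54,-54],[-230,-62,-54]], dr=[[0,0,0],[0,0,0],[0,0,0],[0,0,0],[0,0,0],[0,0,0],[0,0,0],[0,0,0],[0,0,0],[0,0,0]])

```text
time: 7.02
position: [0.541, -0.0698, 0.1008]
tool_rot: [2.134, 2.305, 0.001]
ft_force: [1.0, -0.4, -0.1]
grip_width: 0.134
grip_force: 0.0
```

Run:
```python
from h import *
goal(-.033,-.038,.045)
t=cv2.cvtColor(get_image("top"),cv2.COLOR_RGB2BGR)[155:300,195:380]
s=cv2.cvtColor(get_image("side"),cv2.COLOR_RGB2BGR)[155:300,165:350]
w=cv2.cvtColor(get_image("wrist"),cv2.COLOR_RGB2BGR)
f=lambda a:cv2.resize(a,(380,298),interpolation=cv2.INTER_CUBIC)
cv2.imwrite("pics/m5.png",np.vstack([np.hstack([f(t),f(s)]),np.hstack([f(w),f(w)*0])]))
```

```text
7.02 [ 0.541 -0.07   0.101] shift [ 2.3  1.1 55.8] turn [ 0.001 -0.     0.002] F [ 1.  -0.4 -0.1]
```

View pics/m5.png

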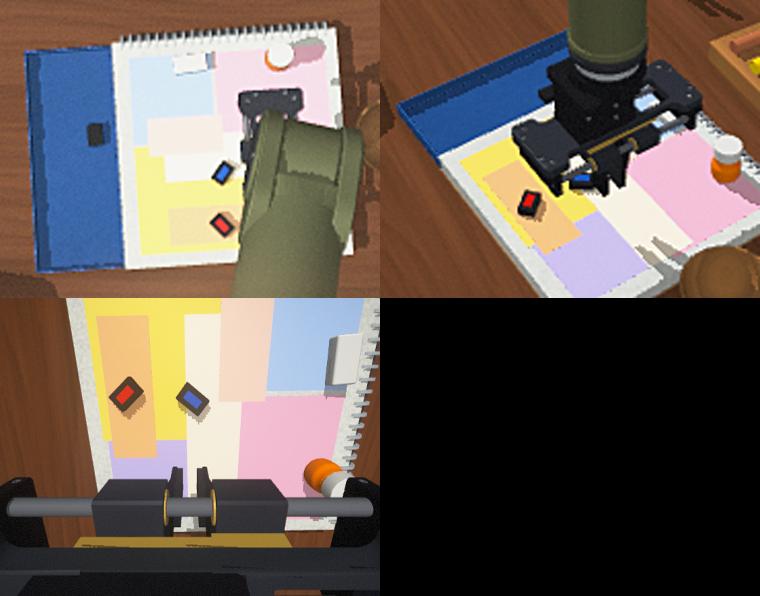

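The green pan lies flat in the tray, upside down and well clear of the book (panel 1 at (97,134)). The bystanders haven't moved, and the fingers are lined up with blue. Now the blue sweep.

Call:
send_rows(xyz=[[0,1,12],[0,1,25],[0,1,38],[0,1,46],[0,1,52],[2,1,55],[6,1,55],[12,1,55],[18,1,55],[24,1,55]], dr=[[0,0,0],[0,0,0],[0,0,0],[0,0,0],[0,0,0],[0,0,0],[0,0,0],[0,0,0],[0,0,0],[0,0,0]])

```text
time: 8.0
position: [0.5412, -0.0425, 0.0462]
tool_rot: [2.132, 2.307, 0.002]
ft_force: [-0.5, -0.6, -0.5]
grip_width: 0.141
grip_force: 0.0
```

Call:
send_rows(xyz=[[7,0,0],[14,0,0],[21,0,0],[28,0,0],[35,0,0],[42,0,0],[49,0,0],[56,0,0],[63,0,0],[70,0,0]], dr=[[0,0,0],[0,0,0],[0,0,0],[0,0,0],[0,0,0],[0,0,0],[0,0,0],[0,0,0],[0,0,0],[0,0,0]])

```text
time: 8.83
position: [0.5353, 0.0269, 0.0456]
tool_rot: [2.133, 2.306, 0.0]
ft_force: [0.3, -0.2, -0.2]
grip_width: 0.137
grip_force: 0.1
```

Run:
```python
from h import *
goal(-.033,.193,.0465)
w=get_image("wrist");h=cv2.cvtColor(w,cv2.COLOR_RGB2HSV)
# blue paint on dark pan: paint blob below the tray edge
for nm,m in(("blue",(cv2.inRange(h,(105,120,60),(125,255,255)))),("red",cv2.inRange(h,(0,150,100),(6,255,255)))):
    n,l,st,c=cv2.connectedComponentsWithStats(m)
    print(nm,[(st[i].tolist(),c[i].round().tolist()) for i in range(1,n) if st[i,4]>60])
```

```text
8.83 [0.535 0.027 0.046] shift [136.5   0.   -0.9] turn [ 0.    -0.     0.003] F [ 0.3 -0.2 -0.2]
blue [([46, 0, 514, 83, 37469], [306.0, 41.0]), ([252, 216, 35, 24, 494], [269.0, 227.0])]
red []
```

The blue paint is at (269,227), just ahead of the fingers. I continue.

Call:
send_rows(xyz=[[7,0,0],[14,0,0],[21,0,0],[28,0,0],[35,0,0],[42,0,0],[49,0,0],[56,0,0],[63,0,0],[69,0,0]], dr=[[0,0,0],[0,0,0],[0,0,0],[0,0,0],[0,0,0],[0,0,0],[0,0,0],[0,0,0],[0,0,0],[0,0,0]])

```text
time: 9.72
position: [0.5299, 0.0959, 0.0456]
tool_rot: [-2.133, -2.307, -0.0]
ft_force: [0.7, -0.6, 0.1]
grip_width: 0.136
grip_force: 0.0
```

Call:
send_rows(xyz=[[6,0,0],[12,0,0],[19,0,0],[26,0,0],[33,0,0],[40,0,0],[47,0,0],[54,0,0],[61,0,0],[67,0,0]], dr=[[0,0,0],[0,0,0],[0,0,0],[0,0,0],[0,0,0],[0,0,0],[0,0,0],[0,0,0],[0,0,0],[0,0,0]])

```text
time: 10.55
position: [0.5246, 0.1627, 0.0455]
tool_rot: [-2.133, -2.307, -0.0]
ft_force: [-0.7, -0.3, -0.0]
grip_width: 0.139
grip_force: 0.0
```

Run:
```python
from h import *
goal(-.101,-.028,.10)
```

```text
10.55 [0.525 0.163 0.046] shift [-220.5  -68.7  -54.5] turn [-0.    -0.     0.003] F [-0.7 -0.3 -0. ]
```

Call:
send_rows(xyz=[[0,0,-20],[0,0,-40],[0,0,-54],[-32,-10,-54],[-64,-20,-54],[-96,-30,-54],[-128,-40,-54],[-160,-50,-54],[-192,-60,-54],[-220,-69,-54]], dr=[[0,0,0],[0,0,0],[0,0,0],[0,0,0],[0,0,0],[0,0,0],[0,0,0],[0,0,0],[0,0,0],[0,0,0]])

```text
time: 11.38
position: [0.4724, -0.0648, 0.0997]
tool_rot: [2.134, 2.305, 0.001]
ft_force: [0.2, -0.2, 0.9]
grip_width: 0.141
grip_force: 0.0
```

Run:
```python
from h import *
goal(-.101,-.028,.0455)
t=cv2.cvtColor(get_image("top"),cv2.COLOR_RGB2BGR)[155:300,195:380]
s=cv2.cvtColor(get_image("side"),cv2.COLOR_RGB2BGR)[155:300,165:350]
w=cv2.cvtColor(get_image("wrist"),cv2.COLOR_RGB2BGR)
f=lambda a:cv2.resize(a,(380,298),interpolation=cv2.INTER_CUBIC)
cv2.imwrite("pics/m6.png",np.vstack([np.hstack([f(t),f(s)]),np.hstack([f(w),f(w)*0])]))
```

```text
11.38 [ 0.472 -0.065  0.1  ] shift [ 2.3  1.1 54.2] turn [ 0.    -0.     0.002] F [ 0.2 -0.2  0.9]
```

View pics/m6.png

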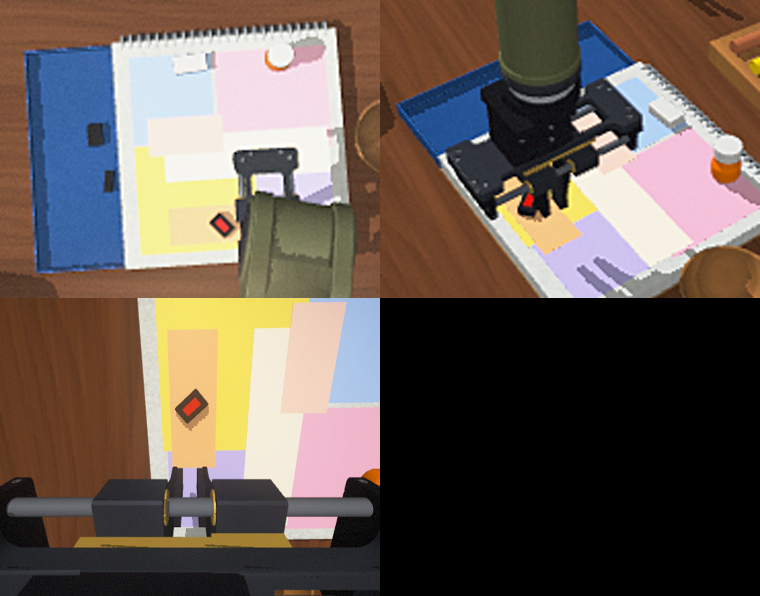

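The blue pan is in the tray, on edge at panel pixel (110,181), off the book. The red pan is centred in front of the fingers. Now the red sweep.

Call:
send_rows(xyz=[[0,1,12],[0,1,25],[0,1,38],[0,1,46],[0,1,51],[2,1,54],[6,1,54],[12,1,54],[18,1,54],[24,1,54]], dr=[[0,0,0],[0,0,0],[0,0,0],[0,0,0],[0,0,0],[0,0,0],[0,0,0],[0,0,0],[0,0,0],[0,0,0]])

```text
time: 12.37
position: [0.4726, -0.0379, 0.0461]
tool_rot: [2.132, 2.306, 0.002]
ft_force: [-0.3, -1.4, 0.1]
grip_width: 0.136
grip_force: 0.0
```

Call:
send_rows(xyz=[[6,0,0],[12,0,0],[18,0,0],[24,0,0],[30,0,0],[36,0,0],[42,0,0],[48,0,0],[54,0,0],[60,0,0]], dr=[[0,0,0],[0,0,0],[0,0,0],[0,0,0],[0,0,0],[0,0,0],[0,0,0],[0,0,0],[0,0,0],[0,0,0]])

```text
time: 13.2
position: [0.4674, 0.0215, 0.0455]
tool_rot: [-2.133, -2.306, -0.0]
ft_force: [0.4, -0.6, 0.3]
grip_width: 0.138
grip_force: 0.1
```

Run:
```python
from h import *
goal(-.101,.193,.0465)
w=get_image("wrist");h=cv2.cvtColor(w,cv2.COLOR_RGB2HSV)
n,l,st,c=cv2.connectedComponentsWithStats(cv2.inRange(h,(0,170,80),(6,255,255)))
print([(st[i].tolist(),c[i].round().tolist()) for i in range(1,n) if st[i,4]>60])
```

```text
13.2 [0.467 0.022 0.046] shift [136.8   0.   -1. ] turn [ 0.    -0.     0.003] F [ 0.4 -0.6  0.3]
[([272, 215, 36, 26, 512], [289.0, 228.0])]
```

The red paint is at (289,228), carried squarely ahead of the fingers.

Call:
send_rows(xyz=[[7,0,0],[14,0,0],[21,0,0],[28,0,0],[35,0,0],[42,0,0],[49,0,0],[56,0,0],[63,0,0],[69,0,0]], dr=[[0,0,0],[0,0,0],[0,0,0],[0,0,0],[0,0,0],[0,0,0],[0,0,0],[0,0,0],[0,0,0],[0,0,0]])

```text
time: 14.08
position: [0.462, 0.0906, 0.0456]
tool_rot: [-2.133, -2.307, -0.0]
ft_force: [-0.5, -0.0, 0.1]
grip_width: 0.139
grip_force: 0.0
```

Call:
send_rows(xyz=[[6,0,0],[12,0,0],[19,0,0],[26,0,0],[33,0,0],[40,0,0],[47,0,0],[54,0,0],[61,0,0],[67,0,0]], dr=[[0,0,0],[0,0,0],[0,0,0],[0,0,0],[0,0,0],[0,0,0],[0,0,0],[0,0,0],[0,0,0],[0,0,0]])

```text
time: 14.92
position: [0.4569, 0.1574, 0.0456]
tool_rot: [-2.133, -2.307, -0.0]
ft_force: [0.2, 0.6, -0.1]
grip_width: 0.136
grip_force: 0.0
```

Call:
send_rows(xyz=[[0,0,-20],[0,0,-40],[0,0,-60],[-30,0,-70],[-60,0,-80],[-90,0,-90],[-110,0,-90],[-120,0,-90],[-120,0,-90],[-120,0,-90]], dr=[[0,0,0],[0,0,0],[0,0,0],[0,0,0],[0,0,0],[0,0,0],[0,0,0],[0,0,0],[0,0,0],[0,0,0]])

```text
time: 15.75
position: [0.466, 0.0377, 0.1352]
tool_rot: [-2.133, -2.305, -0.0]
ft_force: [-0.2, 0.7, 0.0]
grip_width: 0.138
grip_force: 0.0
```

Run:
```python
from h import *
goal(-.101,.193,.0465)
t0=get_image("top")
g=t0.max(2);m=(g<60).astype(np.uint8);m[:,:215]=0;m[:,250:]=0;m[:185]=0;m[280:]=0
n,l,st,c=cv2.connectedComponentsWithStats(m)
for i in range(1,n):
    if st[i,4]>12:
        p=ray("top",c[i],.018)[:2]-C;b=np.array([np.cos(YAW),np.sin(YAW)])
        print(st[i],"book xy",np.round([p@b,p@[-b[1],b[0]]],3))
t=cv2.cvtColor(t0,cv2.COLOR_RGB2BGR)[155:300,195:380]
w=cv2.cvtColor(get_image("wrist"),cv2.COLOR_RGB2BGR)
f=lambda a:cv2.resize(a,(400,300),interpolation=cv2.INTER_CUBIC)
cv2.imwrite("pics/m7.png",np.hstack([f(t),f(w)]))
```

```text
15.75 [0.466 0.038 0.135] shift [120.5   0.2  88.8] turn [-0.001 -0.001  0.003] F [-0.2  0.7  0. ]
[238 215   7  11  65] book xy [0.03  0.184]
[246 238   4  10  36] book xy [-0.035  0.168]
[247 262   3  11  25] book xy [-0.099  0.17 ]
```

View pics/m7.png

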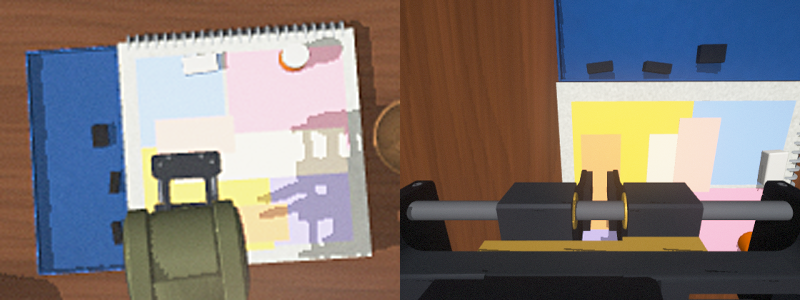

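All three pans lie inside the tray, with a blue strip between each of them and the page, at tray y ≈ −0.044 to −0.028. The bystanders are where they began, so I hand in the job.

```bash
python3 -c "
from bench import *
print(close_job())"
```

```text
the job is handed in; nothing more can be done
None
```

I swept all three paint pans off the sketchbook into the tray and handed the job in at about 16 s. In the last images they lie inside the tray, clear of the book, and the bystanders look unmoved; the hand-in returned no verdict.

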